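# Seat the locating disc under the lug and swing the keeper over it

## Robot

A 6-joint arm with a two-finger parallel gripper is mounted at the origin on the work surface. World frame = base frame: x ahead of the robot, y to its left, z up, the work surface at z = 0. Lengths are in mm, angles in rad, forces in N, time in s.
With the tool pointing down it reaches from about 350 to 875 mm from the base axis. Payload 4.2 kg.
Tool frame: the origin (TCP) lies between the finger pads; the fingertips stand arm.tip_extent ahead of it and the grasp point (between the pads) lies 3 mm ahead of it (arm.tip_extent is the distance from the TCP to the fingertips, in mm); y points along the fingers, x is the direction in which the jaws open and shut, and the axes are right-handed (so a half turn about y gives the same grasp; the last joint's range is limited). The gripper opens to 85 mm and grips with 20 to 120 N. Pads are 22 mm wide; open, the fingers measure 114 mm over their backs; the gripper's body (76 mm by 85 mm) begins 54 mm behind the grasp point. The pads swing forward as they close: fully open they stand 13 mm farther back than shut.
Start: joints at [-1.03, 0.385, 0.008, 0, -1.194, -0.259], TCP at [173.819, -600.322, 253.312] pointing down, gripper open.
Joint ranges: [-3.14, 3.14], [-1.21, 2.06], [-1.07, 1.41], [-3.16, 2.05], [-2.99, -0.16], [-3.1, 3.1]. Speed limits (rad/s): [2.79, 2.79, 3.14, 3.14, 3.14, 3.14].

## Interface

Orientations are given as a unit quaternion [x, y, z, w].
In Python, from bench import monitor, get_image, workorder, arm gives the robot as it stands. The module is installed in compiled form; this text tells all that it offers.
- The arm moves only by the tool arm_command, never from a script. Its argument "increments" is one flat list of numbers, 7 for each row, row after row: the turn, a rotation vector about the tool's x, y, z in rad, then the shift along the tool's x, y, z in m, then the closure in counts, from 0 (fully open) to 255 (shut). A call has 1 to 10 rows; each row is the pose to reach, as a shift and turn from the pose measured when the call began, along the tool's axes at that moment; what a row does not reach only later rows make up. A row lasts 1/8 s, in which the tool goes at most 62.5 mm and 10.7 degrees, less where a joint would pass 70% of its speed; a pose out of reach is approached as far as the arm can. A call with a gripper value outside its range is refused whole. The fingers move at their own pace and stop on an object; the grip force is fixed at half the most. Time passes only in rows, so rows that repeat a pose let the fingers close. It gives the time, the measured TCP pose, the force and the opening at its end, in the units of the state.
- monitor.read_state(): the state, without advancing time (a new reading comes with each control period).
- get_image(name): name is "scene" or "top" or "wrist"; returns a dict with "image" (480x640x3 uint8, red, green, blue), "range_z" (480x640 float32, mm along the optical axis (not along the pixel's ray), 0 where there is no reading), "fx", "fy", "cx", "cy" (pixels), "rvec" (rotation vector, rad) and "tvec" (3), from world to camera coordinates, as OpenCV has them. Camera axes: x right, y down, z forward; pixel columns grow to the right and rows downward; lengths in mm; the calibration is good to about 2 mm. A picture is of the moment at which its call begins.
- workorder.job_done(): hands the job in, once; it reports no verdict.
The state is a dict: "clock": time; "joints": joint angles; "joint_vel": joint speeds; "joint_efforts": joint torques, N m; "position": TCP position; "ee_rot": TCP orientation; "contact_force": force on the tool from outside, world axes, zero at the start; "wrist_torque": the same for the moment, N m; "gripper_width": finger opening in mm.
Only numpy, scipy, OpenCV 4.12 (cv2) and the standard library are available. Lean on these libraries where they do the work, as an engineer would, in place of code of your own. Each camera call takes 0.05 s, during which the arm holds its last target.

## Task

Fit the larger of the two locating discs into the round counterbore of the mould plate, hub up: tip it so that its edge goes in under the fixed lug first, then level it until it sits fully home and flat. Then swing the keeper arm all the way round so that its tip lies over the disc's flange, and let go. Leave the smaller disc, the spray can and the hammer where they are.

Things in the scene. Friction and masses are not known exactly. Their poses are not given: they have to be found in the camera images.
- large_disc: The disc to fit: aluminium, about 0.45 kg. Round flange 120 mm in diameter, 10 mm thick; on its middle a hexagonal hub, 36 mm across flats, 38 mm tall (its top 48 mm above the underside). Origin: centre of the underside; z up through the hub; pairs of hub flats face along its x axis and +-60 degrees from it. Starts flat on the bench; the two discs may swap places.
- small_disc: Bystander: same shape and hub, but the flange is only 84 mm in diameter (too small for the counterbore). Origin at the centre of the underside, z up.
- plate: Fixed steel mould plate lying on the bench, 230 x 200 x 36 mm (its x -110 to +120 mm, y -100 to +100 mm from the origin). Origin on the bench under the counterbore's axis, z up. The fixed lug stands on the -x side of the counterbore, the keeper is pivoted on the +x side.
- seat (a point): Centre of the counterbore's floor, 26 mm above the bench; axes as the plate's. The counterbore is 124 mm in diameter and 10 mm deep, so the flange ends flush with the plate's top. When the disc is home its origin is here.
- lug_tip (a point): Middle of the upper edge of the lug's overhanging end, (-54, 0, 50.5) mm in the plate's frame. The lug, 44 mm wide in y, spans x -92 to -54 mm and reaches 8 mm over the bore (wall at x = -62). Its underside is 4.5 mm above the plate's top (14.5 mm above the bore's floor), its top 14.5 mm above the plate's. The foot under it begins at x = -68. The disc cannot go in flat past it.
- keeper_pivot (a point): Point on the plate's top on the vertical axis of the keeper, at (86, 0, 36) mm in the plate's frame; its axes are the plate's.
- keeper_pin (a point): Centre of the top of the upright round pin on the keeper's tail: 14 mm in diameter, its top 47 mm above the plate's top, free for 36 mm below that; 45 mm from the pivot. Move it to swing the keeper.
- keeper (a joint): Angle of the keeper, a flat steel bar 18 mm wide, 3 to 11 mm above the plate's top, turning about a vertical axis; light friction (1.5 N at the pin), stays where left. 0 = open: tip (38 mm from the pivot) along the plate's +y, pin along -y. Grows anticlockwise seen from above to a stop at 1.571: tip along -x, 12 mm over the seated flange, pin on the +x side. Starts at 0 to 0.4.
- spray_can: Bystander: plain white can 64 mm in diameter and 170 mm tall, standing; origin at the centre of its underside.
- mallet: Bystander: hammer 300 mm long with a wooden handle, lying on the bench beyond the work; origin at the middle of its length on the bench.
Mind the look-alikes: they are no part of the job. Leave any green, orange or purple look-alike of the large_disc alone.

How it is judged:
By the outcome, as a careful person would: the job done as asked, in the order asked, and still so for the second after the job is handed in, with the robot touching nothing.
It also fails if it takes over 51 s, if anything falls off the work surface, if the arm or the gripper's body presses on something with over 40 N, if the wrist force passes 120 N, or if a joint passes its speed limit or range.

## Working session

There is one attempt and no reset: what is moved stays moved. The work goes in short steps, Python scripts to look and compute and a tool call to move; the robot and the scene stay as the last step left them, time stands still between calls to the robot, and variables do not carry over. Pictures are saved under pics/ and viewed, and the job is handed in when it is done.

Besides the shell and the picture viewer there is one more tool, called after ">>>" by a JSON object that holds its "method" and its "body". arm_command: Moves the arm, as the interface text tells. Its arguments: {"type":"object","properties":{"increments":{"type":"array","items":{"type":"number"}}},"required":["increments"]}

```bash
mkdir -p pics; cat > h.py <<'E'
import numpy as np, cv2
from bench import monitor, get_image, workorder, arm
from scipy.spatial.transform import Rotation as R
def shot(n,f=None):
    d=get_image(n)
    if f: cv2.imwrite('pics/'+f,d['image'][:,:,::-1])
    return d
def cloud(d):
    z=d['range_z'].astype(float);v,u=np.mgrid[:480,:640]
    c=np.stack([(u-d['cx'])/d['fx']*z,(v-d['cy'])/d['fy']*z,z],-1)
    M=R.from_rotvec(np.ravel(d['rvec'])).as_matrix()
    w=(c-np.ravel(d['tvec']))@M
    w[z==0]=np.nan
    return w
E
python3 - <<'E'
from h import *
print(monitor.read_state()); print(arm.tip_extent)
for n in('scene','top','wrist'):
    d=shot(n,n+'0.png'); np.savez(n+'0.npz',**d)
E
```

```text
{'clock': 0.0, 'joints': array([-1.03039627e+00,  3.85540528e-01,  6.57472939e-03, -4.74789516e-04,
       -1.19399634e+00, -2.58591665e-01]), 'joint_vel': array([ 0.00022923,  0.00059665,  0.00065955,  0.00017337, -0.00189741,
        0.00085316]), 'joint_efforts': array([-2.46956319e-03, -3.92290199e+01,  1.88402009e+01,  4.18615401e+00,
       -4.54726804e-03, -3.53360520e-06]), 'position': array([ 173.65794217, -599.81148405,  252.21480635]), 'ee_rot': array([ 0.42422406,  0.56565912, -0.56479359, -0.42552545]), 'contact_force': array([ 0.65191282, -0.32128936,  0.34014584]), 'wrist_torque': array([ 0.00624691, -0.01451584, -0.01177435]), 'gripper_width': 85.43800654222885}
22.0
```

View pics/scene0.png

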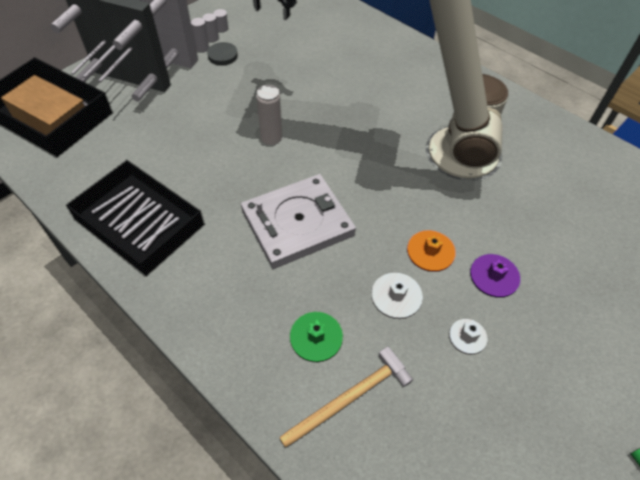

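View pics/top0.png

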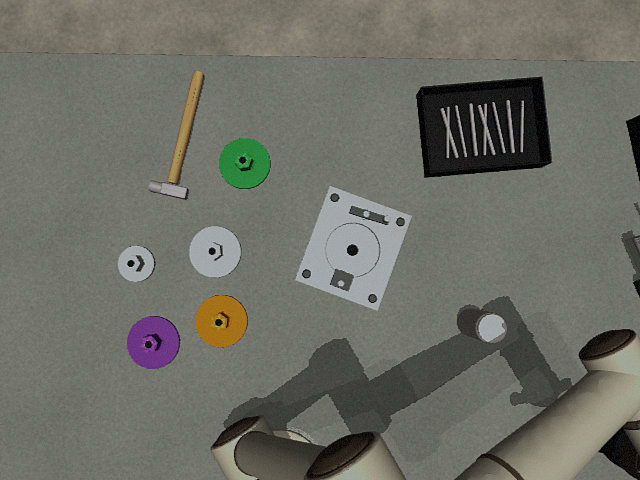

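View pics/wrist0.png

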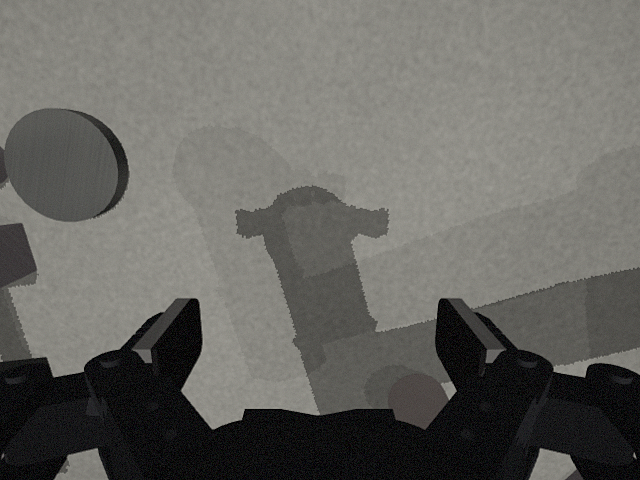

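The top view shows two uncoloured discs: white at (214,251), which is larger, and white at (136,264), which is smaller. The look-alikes are green (245,163), orange (221,321) and purple (153,342). The plate's bore is at (352,250), its lug at (341,280) and its keeper at (368,214). I choose the white disc at (214,251) and will now measure and crop it.

```bash
python3 - <<'E'
from h import *
d=dict(np.load('top0.npz')); w=cloud(d); im=d['image']
print(R.from_quat(monitor.read_state()['ee_rot']).as_matrix().round(3))
print('fx',d['fx'],'tvec',d['tvec'])
for n,(u,v) in dict(L=(214,251),S=(136,264),bore=(352,250)).items():
    s=w[v-40:v+40,u-40:u+40]; m=im[v-40:v+40,u-40:u+40].astype(int)
    print(n,w[v,u].round(1), np.nanpercentile(s[...,2],[2,50,98]))
def circ(u,v,r,lo,hi):
    s=w[v-r:v+r,u-r:u+r].reshape(-1,3); c=im[v-r:v+r,u-r:u+r].reshape(-1,3).min(1)
    k=(s[:,2]>lo)&(s[:,2]<hi)
    p=s[k][:,:2].astype(np.float32); (c0,rr)=cv2.minEnclosingCircle(p); return c0,rr,p.mean(0),len(p)
print(circ(214,251,34,6,14)); print(circ(136,264,28,6,14))
s=w[200:300,150:280]; 
for n,(u,v,r) in dict(L=(214,251,30),S=(136,264,26)).items():
    s=w[v-r:v+r,u-r:u+r].reshape(-1,3); k=s[:,2]>42; print(n,'hub',s[k].mean(0),k.sum(),s[k].min(0),s[k].max(0))
# plate
s=w[170:330,280:430]; k=(s[...,2]>31)&(s[...,2]<41); p=s[k][:,:2].astype(np.float32)
r=cv2.minAreaRect(p);print('plate',r,cv2.boxPoints(r), 'ztop',np.median(s[k][:,2]))
k=(s[...,2]>43)&(s[...,2]<54);vv,uu=np.nonzero(k)
n,l=cv2.connectedComponents(k.astype(np.uint8))
for i in range(1,n):
    q=s[l==i]; 
    if len(q)>8: print(i,len(q),q.mean(0),cv2.minAreaRect(q[:,:2].astype(np.float32)))
k=(s[...,2]>60);print('pin',s[k].mean(0),k.sum())
cv2.imwrite('pics/c1.png',cv2.resize(im[200:330,100:420,::-1],None,fx=2.4,fy=2.4,interpolation=2))
E
```

```text
[[-0.278 -0.001 -0.961]
 [ 0.961  0.002 -0.278]
 [ 0.002 -1.     0.   ]]
fx 591.4447780652185 tvec [ -77.75438219  532.04247095 1350.92152097]
L [502.6 152.3  47. ] [-5.95183433  1.4537232  47.01293792]
S [471.2 325.8  50.4] [-6.22415809  0.3752368  47.18616821]
bore [ 509.6 -160.5   25.7] [ 1.1091854  33.45147151 53.0278699 ]
((514.3523559570312, 157.99534606933594), 96.1099853515625, array([502.77264, 156.29538], dtype=float32), 1542)
((474.4656677246094, 345.10845947265625), 74.91889953613281, array([473.53247, 335.26892], dtype=float32), 638)
L hub [503.47912566 156.43319401  47.5271619 ] 223 [484.45101743 137.98945395  42.10929723] [522.82834742 175.18988338  54.47144742]
S hub [474.08264719 338.05241499  47.56870341] 228 [457.44137352 318.57696361  42.19882125] [491.44510817 359.7361492   54.92797341]
plate ((567.676025390625, -181.8339385986328), (201.4495849609375, 342.2709045410156), 69.89619445800781) [[ 372.34628  -217.5987  ]
 [ 693.76306  -335.24475 ]
 [ 763.00574  -146.06918 ]
 [ 441.589     -28.423126]] ztop 35.54844755173359
5 254 [ 589.87034505 -193.1138129    46.81778397] ((589.324462890625, -197.50326538085938), (90.96258544921875, 19.639968872070312), 73.8938980102539)
21 277 [ 442.6120382  -136.628364     49.40780583] ((441.2919616699219, -137.8434600830078), (47.12919616699219, 37.879844665527344), 70.17634582519531)
pin [ 562.01166933 -221.43395871   77.61067181] 46
```

View pics/c1.png

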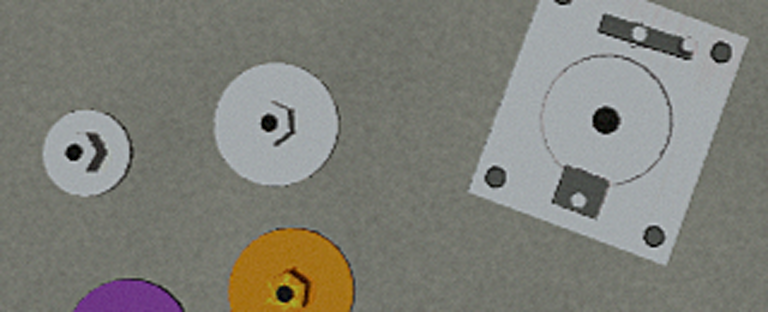

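The crop shows the chosen plain white disc (crop 277,124), with a flange twice as large as its neighbour's at (87,153), and the bore with its lug below and keeper above. Next I'll fit the outlines precisely.

```bash
cat >> h.py <<'E'
def onplane(d,uv,z):
    uv=np.atleast_2d(uv).astype(float)
    M=R.from_rotvec(np.ravel(d['rvec'])).as_matrix(); t=np.ravel(d['tvec'])
    K=np.array([[d['fx'],0,d['cx']],[0,d['fy'],d['cy']],[0,0,1]])
    r=np.c_[uv,np.ones(len(uv))]@np.linalg.inv(K).T@M; o=-M.T@t
    return (o+r*((z-o[2])/r[:,2])[:,None])[:,:2]
def proj(d,p):
    K=np.array([[d['fx'],0,d['cx']],[0,d['fy'],d['cy']],[0,0,1]],float)
    return cv2.projectPoints(np.atleast_2d(p).astype(float),np.ravel(d['rvec']).astype(float),np.ravel(d['tvec']).astype(float),K,None)[0][:,0]
def circfit(p):
    from scipy.optimize import least_squares
    r=least_squares(lambda q:np.hypot(p[:,0]-q[0],p[:,1]-q[1])-q[2],[*p.mean(0),np.std(p)*1.4],loss='soft_l1')
    return r.x
def inc(tp,tR):
    s=monitor.read_state(); Rc=R.from_quat(s['ee_rot']); 
    return (Rc.inv()*tR).as_rotvec(), Rc.inv().apply(np.array(tp)-s['position'])/1000
E
python3 - <<'E'
from h import *
d=dict(np.load('top0.npz')); im=d['image']
g=cv2.GaussianBlur(im,(3,3),0).min(2)
sat=im.max(2).astype(int)-im.min(2)
_,b=cv2.threshold(g,0,255,0); b=((g>150)&(sat<40)).astype(np.uint8)
print(g[251,230],g[251,260],g[230,320])
cs,_=cv2.findContours(b,cv2.RETR_EXTERNAL,cv2.CHAIN_APPROX_NONE)
for c in cs:
    a=cv2.contourArea(c)
    if a<400: continue
    p=c[:,0]; print(a,p.mean(0))
    if a<5000: print(' circ z10',circfit(onplane(d,p,10)))
    else:
        q=onplane(d,p,36).astype(np.float32); r=cv2.minAreaRect(q); bx=cv2.boxPoints(r); print(r,bx)
s=monitor.read_state();print(s['clock'])
E
```

```text
164 111 163
435.0 [490.62857143 326.94285714]
 circ z10 [ 336.07393832 -483.17607627   27.3740919 ]
902.5 [135.24210526 263.29473684]
 circ z10 [473.39120002 339.43517664  39.13082506]
1908.5 [214.25899281 251.34532374]
 circ z10 [503.14608743 157.54271175  57.08584529]
8491.5 [353.12463768 247.74202899]
((515.0401000976562, -161.85226440429688), (198.435302734375, 228.45750427246094), 70.36550903320312) [[ 374.11414  -216.91795 ]
 [ 589.2881   -293.68393 ]
 [ 655.96606  -106.786575]
 [ 440.7921    -30.0206  ]]
0.15
```

```bash
python3 - <<'E'
from h import *
d=dict(np.load('wrist0.npz')); s=monitor.read_state(); Rc=R.from_quat(s['ee_rot'])
M=R.from_rotvec(np.ravel(d['rvec'])).as_matrix(); o=-M.T@np.ravel(d['tvec'])
print('cam in tool',Rc.inv().apply(o-s['position']), 'axes (cols) ',(Rc.as_matrix().T@M.T).round(3),d['fx'])
def down(yaw): # tool x at yaw, y down
    x=[np.cos(yaw),np.sin(yaw),0];y=[0,0,-1];return R.from_matrix(np.c_[x,y,np.cross(x,y)])
for yaw in (106,126,150,180): 
    print(yaw,*inc((503,157,250),down(np.radians(yaw))))
E
```

```text
cam in tool [  -0.85101073 -120.36576136   65.2895028 ] axes (cols)  [[ 1.    -0.     0.001]
 [-0.001 -0.259  0.966]
 [ 0.    -0.966 -0.259]] 390.7759922705512
106 [-0.00010597  0.00244579  0.00162466] [ 0.6355909   0.00347918 -0.5267218 ]
126 [ 1.78656182e-04 -3.46619985e-01  1.62651068e-03] [ 0.6355909   0.00347918 -0.5267218 ]
150 [ 5.23036170e-04 -7.65498909e-01  1.58446005e-03] [ 0.6355909   0.00347918 -0.5267218 ]
180 [ 9.58091851e-04 -1.28909756e+00  1.46031833e-03] [ 0.6355909   0.00347918 -0.5267218 ]
```

```bash
cat >> h.py <<'E'
def down(yaw): # tool x at yaw deg, y down
    a=np.radians(yaw); x=[np.cos(a),np.sin(a),0];y=[0,0,-1];return R.from_matrix(np.c_[x,y,np.cross(x,y)])
E
python3 - <<'E'
from h import *
print(inc((500,-190,230),down(160)))
E
```

```text
(array([ 6.67470076e-04, -9.40031793e-01,  1.55221534e-03]), array([ 0.30306991,  0.02294926, -0.42738041]))
```

>>> {"method": "arm_command", "body": {"increments": [0,-0.94,0,0.303,0.023,-0.427,0,0,-0.94,0,0.303,0.023,-0.427,0,0,-0.94,0,0.303,0.023,-0.427,0,0,-0.94,0,0.303,0.023,-0.427,0,0,-0.94,0,0.303,0.023,-0.427,0,0,-0.94,0,0.303,0.023,-0.427,0,0,-0.94,0,0.303,0.023,-0.427,0,0,-0.94,0,0.303,0.023,-0.427,0,0,-0.94,0,0.303,0.023,-0.427,0,0,-0.94,0,0.303,0.023,-0.427,0]}}

```text
clock: 1.4
position: [500.4, -188.7, 229.4]
ee_rot: [0.121, 0.697, -0.696, -0.122]
contact_force: [0.0, -0.0, 0.5]
gripper_width: 85.3
```

```bash
python3 - <<'E'
from h import *
s=monitor.read_state();print(s['clock'],s['position'],s['joints'],s['contact_force'])
d=shot('wrist','w1.png');np.savez('w1.npz',**d)
E
```

```text
1.4 [ 500.37828063 -188.70318526  229.36914925] [-0.05809289  0.25220976 -0.24797396 -0.00192826 -1.07226989 -0.28710202] [ 0.02454163 -0.01148279  0.53597247]
```

View pics/w1.png

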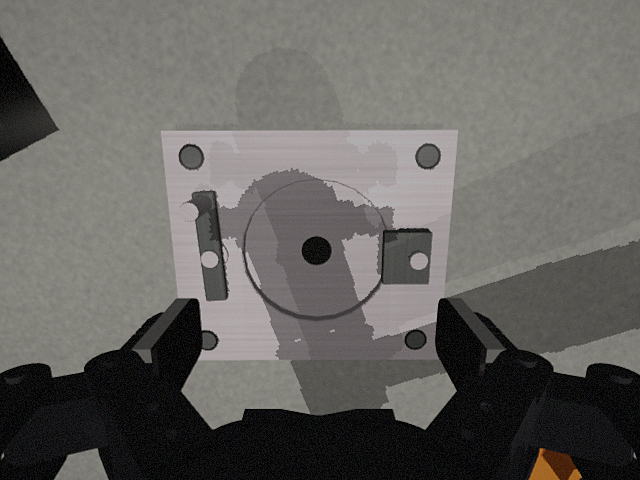

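The wrist view shows the plate squarely. The bore is centred near (316,250), the lug is at (407,257), the keeper pivot at (209,260) and its pin at (190,212). Fitting these now.

```bash
python3 - <<'E'
from h import *
d=dict(np.load('w1.npz')); im=d['image'];g=im.min(2)
def comp(u,v,z,lo,hi,t):
    s=(g[v-hi:v+hi,u-hi:u+hi]<t).astype(np.uint8)
    n,l,st,c=cv2.connectedComponentsWithStats(s); k=l[hi,hi]; return onplane(d,c[k]+[u-hi,v-hi],z)[0],st[k]
print('hole@26',comp(316,250,26,0,25,60))
for uv in((191,156),(428,156),(416,340)): print('bolt@36',comp(*uv,36,0,20,110))
# plate corners by eye
print(onplane(d,[[162,130],[458,130],[178,360]],36))
# ring: radial search for darkest between r 55..68 on z=36
c=np.array([510.3,-160.2])
P=[]
for a in np.radians(np.arange(0,360,3)):
    rr=np.arange(56,68,.25); q=np.c_[c[0]+rr*np.cos(a),c[1]+rr*np.sin(a),np.full(len(rr),36.)]
    uv=proj(d,q).astype(np.float32); v=cv2.remap(g,uv[:,0],uv[:,1],1).ravel().astype(float)
    if v.min()<np.median(v)*.85: P.append(q[v.argmin(),:2])
P=np.array(P);print(len(P),circfit(P))
print('pin',onplane(d,[190,212],83),'pivot',onplane(d,[209,260],47), onplane(d,[209,260],36))
w=cloud(d); 
for u,v in((190,210),(209,260),(418,261),(395,245),(316,220),(300,140),(250,290)): print((u,v),w[v,u].round(1))
print('lugtip edge @50.5',onplane(d,[[384,230],[385,283]],50.5))
E
```

```text
hole@26 (array([ 512.50224592, -161.08040325]), array([ 11,  11,  30,  29, 668], dtype=int32))
bolt@36 (array([ 577.96128417, -269.49376525]), array([  8,   8,  25,  26, 524], dtype=int32))
bolt@36 (array([ 402.62605354, -206.86895745]), array([  7,   7,  26,  27, 521], dtype=int32))
bolt@36 (array([456.84736286, -51.81953069]), array([   0,    2,   40,   38, 1060], dtype=int32))
[[ 590.50755437 -295.35938339]
 [ 375.26353169 -217.79515307]
 [ 664.49005894 -108.81727968]]
103 [ 512.19555268 -162.89370003   60.31613708]
pin [[ 579.39523631 -232.59584594]] pivot [[ 595.09468835 -188.69962953]] [[ 599.3267216  -186.43376464]]
(190, 210) [ 578.8 -233.9   83. ]
(209, 260) [ 593.8 -189.4   50.3]
(418, 261) [ 436.7 -133.9   56.3]
(395, 245) [ 449.5 -150.8   51. ]
(316, 220) [ 503.5 -186.3   26.5]
(300, 140) [ 492.8 -252.2   36. ]
(250, 290) [ 576.6 -150.2   37.9]
lugtip edge @50.5 [[ 453.99132063 -165.37018234]
 [ 466.49615159 -122.50864435]]
```

```bash
python3 - <<'E'
from h import *
print(inc((500,150,200),down(160)))
E
```

```text
(array([0.00107901, 0.001387  , 0.00222179]), array([ 0.11530304,  0.03008079, -0.31934622]))
```

>>> {"method": "arm_command", "body": {"increments": [0,0,0,0.115,0.03,-0.319,0,0,0,0,0.115,0.03,-0.319,0,0,0,0,0.115,0.03,-0.319,0,0,0,0,0.115,0.03,-0.319,0,0,0,0,0.115,0.03,-0.319,0,0,0,0,0.115,0.03,-0.319,0,0,0,0,0.115,0.03,-0.319,0]}}

```text
clock: 2.33
position: [500.0, 150.0, 199.8]
ee_rot: [0.121, 0.697, -0.696, -0.123]
contact_force: [0.1, -0.3, 0.2]
gripper_width: 85.3
```

```bash
python3 - <<'E'
from h import *
s=monitor.read_state();print(s['clock'],s['position'],s['joints'],s['contact_force'])
d=shot('wrist','w2.png');np.savez('w2.npz',**d)
E
```

```text
2.325 [499.97098829 150.03028631 199.79856107] [ 0.60130102  0.2589297  -0.32000786 -0.00291363 -0.99294991 -0.94589244] [ 0.12666798 -0.25045912  0.17219874]
```

View pics/w2.png

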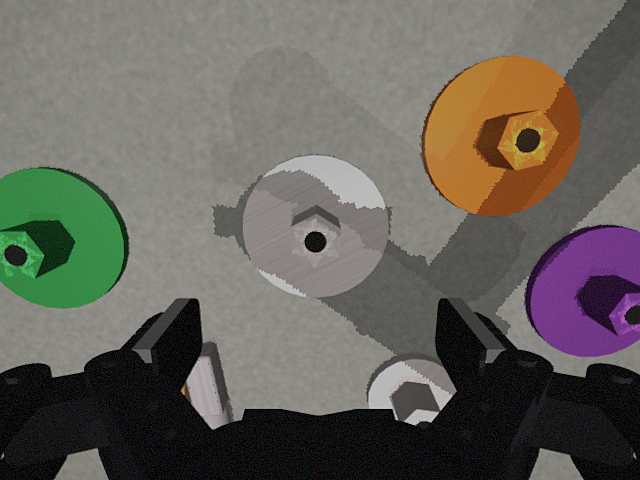

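The wrist view shows the plain disc at about (316,226), with its hub top at (315,242). Orange, green and purple are clearly apart, and the small disc is at (413,395). Zooming on the hub to read its flats.

```bash
python3 - <<'E'
from h import *
d=dict(np.load('w2.npz')); im=d['image']; c=im[195:285,270:360,::-1]
c=cv2.resize(c,None,fx=6.5,fy=6.5,interpolation=2)
cl=cv2.normalize(c,None,-60,330,cv2.NORM_MINMAX); cv2.imwrite('pics/c2.png',cl)
g=im.min(2);s=(g[222:262,295:335]<50).astype(np.uint8)
n,l,st,cc=cv2.connectedComponentsWithStats(s);k=l[20,20];print(st[k],'hole@48',onplane(d,cc[k]+[295,222],48))
# flange outline z=10
P=[];c0=np.array([503.,157.5]);hsv=im.astype(np.float32)
lum=cv2.GaussianBlur(im,(3,3),0).mean(2).astype(np.float32)
for a in np.radians(np.arange(0,360,3)):
    rr=np.arange(52,70,.25); q=np.c_[c0[0]+rr*np.cos(a),c0[1]+rr*np.sin(a),np.full(len(rr),10.)]
    uv=proj(d,q).astype(np.float32); v=cv2.remap(lum,uv[:,0],uv[:,1],1).ravel()
    dv=v[8:]-v[:-8]
    if dv.min()<-12: P.append(q[dv.argmin()+4,:2])
P=np.array(P);print(len(P),circfit(P))
w=cloud(d);k=(abs(w[...,2]-48)<5)&(np.hypot(w[...,0]-503,w[...,1]-157)<30);print(k.sum(),w[k].mean(0))
pts=w[k][:,:2].astype(np.float32)
for a in range(0,60,5):
    b=np.radians(a+np.array([0,60,120]));p=(pts-pts.mean(0))@np.array([np.cos(b),np.sin(b)]);print(a,(np.percentile(p,98,0)-np.percentile(p,2,0)).round(1))
E
```

```text
[ 10  10  21  20 338] hole@48 [[505.22962509 156.68452582]]
113 [505.30891486 156.88451807  59.43123139]
2139 [504.8115198  156.38273613  48.05524306]
0 [34.5 35.1 34.8]
5 [34.7 35.  34.7]
10 [34.8 35.2 34.6]
15 [34.8 35.  34.4]
20 [34.6 34.8 34.2]
25 [34.5 34.6 33.9]
30 [34.5 34.5 33.7]
35 [34.6 34.6 33.9]
40 [34.6 34.6 33.9]
45 [34.4 34.3 33.7]
50 [34.7 34.5 33.9]
55 [34.9 34.6 34.2]
```

View pics/c2.png

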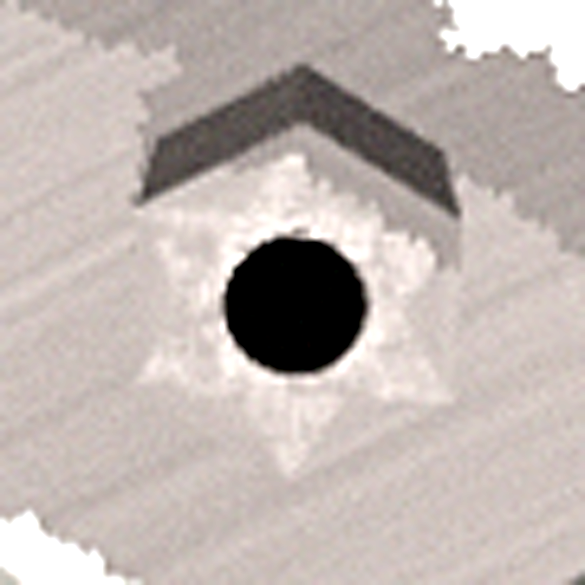

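```bash
python3 - <<'E'
from h import *
d=dict(np.load('w2.npz'))
v=np.array([[460,215],[140,203],[301,122]])/6.5+[269.5,194.5]
p=onplane(d,v,48);c=np.array([505.2,156.7]);q=p-c;print(np.hypot(*q.T),np.degrees(np.arctan2(q[:,1],q[:,0]))%60)
print(np.degrees(np.arctan2(q[:,1],q[:,0])))
E
```

```text
[20.90910487 20.57108224 20.68324786] [9.55725831 5.75958102 8.1337987 ]
[-170.44274169  -54.24041898 -111.8662013 ]
```

```bash
python3 - <<'E'
from h import *
for z in(100,40):print(inc((505.2,156.7,z),down(158)))
E
```

```text
(array([0.00029533, 0.03641196, 0.00273251]), array([-0.0026302 ,  0.09988927, -0.00902109]))
(array([0.00029533, 0.03641196, 0.00273251]), array([-0.0027938 ,  0.15988905, -0.00900039]))
```

>>> {"method": "arm_command", "body": {"increments": [0,0.036,0.003,-0.003,0.1,-0.009,0,0,0.036,0.003,-0.003,0.1,-0.009,0,0,0.036,0.003,-0.003,0.13,-0.009,0,0,0.036,0.003,-0.003,0.16,-0.009,0,0,0.036,0.003,-0.003,0.16,-0.009,0]}}

```text
clock: 3.0
position: [504.2, 153.9, 38.3]
ee_rot: [-0.134, -0.693, 0.695, 0.137]
contact_force: [0.4, -0.3, -0.3]
gripper_width: 85.4
```

>>> {"method": "arm_command", "body": {"increments": [0,0,0,0,0,0,120,0,0,0,0,0,0,255,0,0,0,0,0,0,255,0,0,0,0,0,0,255,0,0,0,0,0,0,255]}}

```text
clock: 3.62
position: [504.8, 154.3, 39.6]
ee_rot: [-0.135, -0.693, 0.695, 0.136]
contact_force: [-0.6, -0.2, 5.7]
gripper_width: 35.1
```

```bash
python3 - <<'E'
from h import *
s=monitor.read_state();print(s['clock'],s['position'],s['joints'],s['contact_force'],s['wrist_torque'],s['gripper_width'])
d=shot('wrist','w3.png');np.savez('w3.npz',**d)
E
```

```text
3.625 [504.80032027 154.29821691  39.63850865] [ 6.04358553e-01  4.82587928e-01 -4.78071664e-01  4.91851259e-04
 -6.13187670e-01 -9.90709500e-01] [-0.5831632  -0.23056095  5.68131523] [-0.1545627   0.2852034  -0.02324616] 35.11006979021802
```

View pics/w3.png

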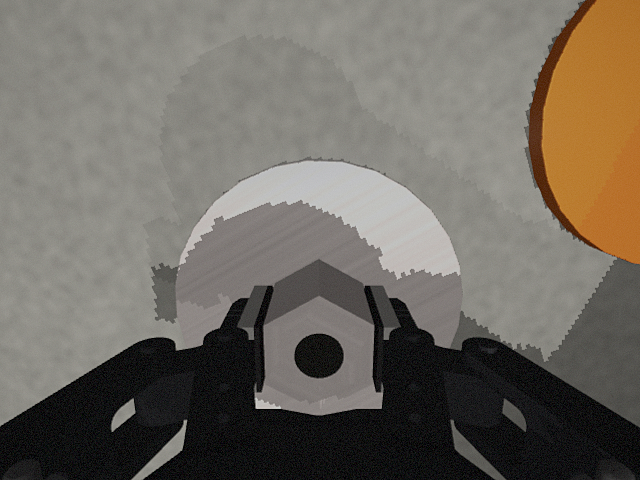

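The jaws have closed squarely on the hub flats, the hub hole is at (319,356), and the flange rests below the tips. Measuring the disc in the tool frame.

```bash
python3 - <<'E'
from h import *
d=dict(np.load('w3.npz')); im=d['image'];s=monitor.read_state();Rc=R.from_quat(s['ee_rot'])
g=im.min(2);b=(g[325:385,285:350]<50).astype(np.uint8)
n,l,st,cc=cv2.connectedComponentsWithStats(b);k=l[31,34];p=onplane(d,cc[k]+[285,325],48)[0];print(st[k],'hole@48',p)
lum=cv2.GaussianBlur(im,(3,3),0).mean(2).astype(np.float32);P=[];c0=p
for a in np.radians(np.arange(0,360,2)):
    rr=np.arange(52,68,.25); q=np.c_[c0[0]+rr*np.cos(a),c0[1]+rr*np.sin(a),np.full(len(rr),10.)]
    uv=proj(d,q).astype(np.float32)
    if (uv[:,1]>300).any(): continue
    v=cv2.remap(lum,uv[:,0],uv[:,1],1).ravel();dv=v[6:]-v[:-6]
    if dv.min()<-10: P.append(q[dv.argmin()+3,:2])
P=np.array(P);print(len(P),circfit(P))
for q in (p,circfit(P)[:2]): print('disc in tool',Rc.inv().apply(np.r_[q,0]-s['position']))
print(Rc.as_matrix().round(4))
E
```

```text
[  10    9   48   44 1698] hole@48 [506.21001352 156.54723241]
81 [506.28555896 156.79699359  59.53649813]
disc in tool [-0.5079877  39.63592741 -2.73581819]
disc in tool [-0.48395546 39.63523993 -2.99564456]
[[-0.9264 -0.0024 -0.3764]
 [ 0.3764 -0.002  -0.9264]
 [ 0.0014 -1.      0.0028]]
```

```bash
cat >> h.py <<'E'
SEAT=np.array([512.5,-161.5,26.]); PY=-19.8
OFF=np.array([-0.5,39.6,-2.8])
def pose(x0,z0,th,y=0.,seat=None,off=None):
    seat=SEAT if seat is None else seat; off=OFF if off is None else off
    a=np.radians(th); Rp=R.from_euler('z',PY,degrees=True)
    Rt=Rp*R.from_euler('y',-th,degrees=True)*R.from_matrix(np.array([[-1,0,0],[0,0,-1],[0,-1,0.]]))
    c=seat+Rp.apply([x0+60*np.cos(a),y,z0+60*np.sin(a)])
    return c-Rt.apply(off),Rt
def P(*a,**k):
    tp,tR=pose(*a,**k); r,t=inc(tp,tR); print(a,k,'->',np.r_[r,t].round(4).tolist(),'tcp',tp.round(1))
def st():
    s=monitor.read_state();print(round(s['clock'],2),s['position'].round(1),'F',s['contact_force'].round(1),'T',s['wrist_torque'].round(2),'w',round(s['gripper_width'],1));return s
def where():
    # disc pose in the plate frame, from TCP
    s=monitor.read_state();Rc=R.from_quat(s['ee_rot']);Rp=R.from_euler('z',PY,degrees=True)
    c=Rp.inv().apply(s['position']+Rc.apply(OFF)-SEAT);n=Rp.inv().apply(-Rc.as_matrix()[:,1])
    th=np.degrees(np.arctan2(-n[0],n[2])); print('disc c',c.round(2),'n',n.round(3),'th',th.round(2),'x0',(c[0]-60*np.cos(np.radians(th))).round(2),'z0',(c[2]-60*np.sin(np.radians(th))).round(2))
    print('F plate',Rp.inv().apply(s['contact_force']).round(1))
E
python3 - <<'E'
from h import *
P(-46,60,10); P(-46,60,0)
E
```

```text
(-46, 60, 10) {} -> [-0.0063, -0.04, 0.176, -0.1317, -0.0951, 0.2925] tcp [ 516.9 -166.1  135.3]
(-46, 60, 0) {} -> [-0.0028, -0.0404, 0.0015, -0.1395, -0.0853, 0.2921] tcp [ 524.3 -168.7  125.6]
```

>>> {"method": "arm_command", "body": {"increments": [0,0,0,0,-0.04,0,255,0,0,0,0,-0.1,0,255,0,0,0.05,-0.04,-0.1,0.06,255,-0.006,-0.04,0.12,-0.08,-0.1,0.12,255,-0.006,-0.04,0.176,-0.11,-0.098,0.18,255,-0.006,-0.04,0.176,-0.125,-0.095,0.235,255,-0.006,-0.04,0.176,-0.132,-0.095,0.28,255,-0.006,-0.04,0.176,-0.132,-0.095,0.293,255,-0.006,-0.04,0.176,-0.132,-0.095,0.293,255]}}

```text
clock: 4.8
position: [515.8, -167.4, 134.6]
ee_rot: [-0.182, -0.683, 0.705, 0.062]
contact_force: [0.1, -0.1, -3.7]
gripper_width: 35.0
```

```bash
python3 - <<'E'
from h import *
st();where()
d=shot('wrist','w4.png');np.savez('w4.npz',**d)
d=shot('scene','s4.png')
P(-46,30,10);P(-46,12,10);P(-46,2,10)
E
```

```text
4.8 [ 515.8 -167.4  134.6] F [ 0.1 -0.1 -3.7] T [ 0.17  0.5  -0.01] w 35.0
disc c [12.42 -1.67 69.68] n [-0.172  0.001  0.985] th 9.9 x0 -46.69 z0 59.37
F plate [ 0.1 -0.1 -3.7]
(-46, 30, 10) {} -> [-0.0001, 0.0008, 0.0005, 0.0051, 0.0293, 0.0001] tcp [ 516.9 -166.1  105.3]
(-46, 12, 10) {} -> [-0.0001, 0.0008, 0.0005, 0.0082, 0.047, 0.0001] tcp [ 516.9 -166.1   87.3]
(-46, 2, 10) {} -> [-0.0001, 0.0008, 0.0005, 0.01, 0.0568, 0.0001] tcp [ 516.9 -166.1   77.3]
```

View pics/w4.png

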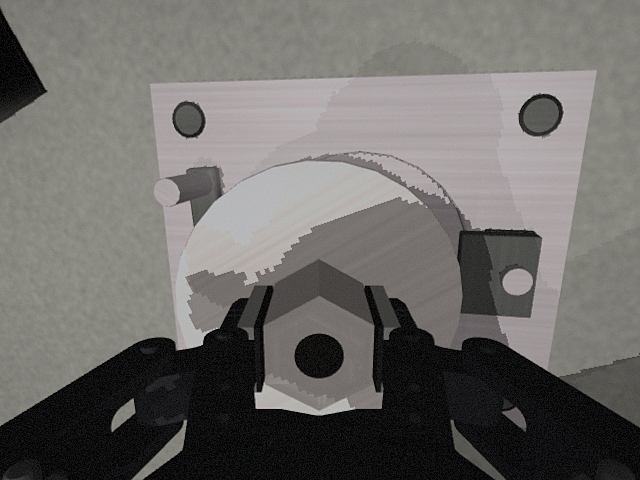

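The disc is still held the same way (hole at (319,356)). It is tilted toward the lug at (500,275), over the bore and clear of the pin at (167,192). Descending.

>>> {"method": "arm_command", "body": {"increments": [0,0,0,0.003,0.02,0,255,0,0,0,0.006,0.038,0,255,0,0,0,0.008,0.047,0,255,0,0,0,0.008,0.047,0,255]}}

```text
clock: 5.4
position: [517.1, -165.2, 86.8]
ee_rot: [-0.18, -0.683, 0.705, 0.06]
contact_force: [-0.1, -0.5, -3.8]
gripper_width: 35.2
```

```bash
python3 - <<'E'
from h import *
st();where()
d=shot('wrist','w5.png');np.savez('w5.npz',**d)
P(-46,2,10);P(-50,1.5,10);P(-59,1,10)
E
```

```text
5.4 [ 517.1 -165.2   86.8] F [-0.1 -0.5 -3.8] T [0.16 0.52 0.01] w 35.2
disc c [12.85  0.87 21.9 ] n [-0.172  0.     0.985] th 9.89 x0 -46.25 z0 11.59
F plate [ 0.  -0.5 -3.8]
(-46, 2, 10) {} -> [0.0, 0.0022, 0.0002, 0.0022, 0.01, 0.0009] tcp [ 516.9 -166.1   77.3]
(-50, 1.5, 10) {} -> [0.0, 0.0022, 0.0002, 0.0062, 0.0098, 0.0009] tcp [ 513.2 -164.7   76.8]
(-59, 1, 10) {} -> [0.0, 0.0022, 0.0002, 0.0152, 0.0087, 0.0008] tcp [ 504.7 -161.7   76.3]
```

View pics/w5.png

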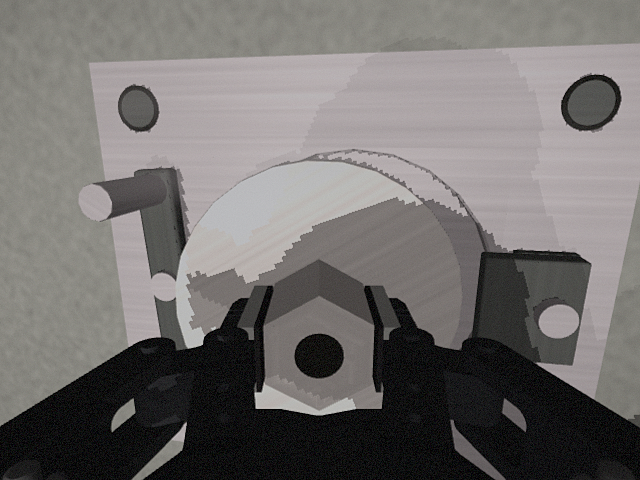

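```bash
python3 - <<'E'
from h import *
d=dict(np.load('w5.npz'));Rp=R.from_euler('z',PY,degrees=True)
def pf(uv,z): 
    q=onplane(d,uv,z);return Rp.inv().apply(np.c_[q,np.full(len(q),z)]-SEAT)[:,:2].round(1)
print('lug corner',pf([[482,253],[589,264]],50.5),'exp -54,-22 / -92,-22')
print('plate corner',pf([[90,62]],36),'edge',pf([[400,53],[600,46]],36))
r=pf([[352,150],[400,163],[440,187],[470,220],[485,245]],36);print('rim',r,np.hypot(*r.T))
print('pivot',pf([[165,287]],47),pf([[97,202]],83))
cv2.imwrite('pics/c5.png',cv2.resize(d['image'][130:380,300:620,::-1],None,fx=2.4,fy=2.4,interpolation=2))
E
```

```text
lug corner [[-52.5 -23.6]
 [-90.9 -21.4]] exp -54,-22 / -92,-22
plate corner [[119.2 -99.5]] edge [[-17.3 -99.1]
 [-88.1 -99.3]]
rim [[  0.6 -62. ]
 [-19.6 -56.8]
 [-36.5 -47.2]
 [-49.8 -33.7]
 [-56.9 -23.1]] [62.00290316 60.08660416 59.66648976 60.13094045 61.41025973]
pivot [[87.   1.9]] [[ 87.  -44.7]]
```

View pics/c5.png

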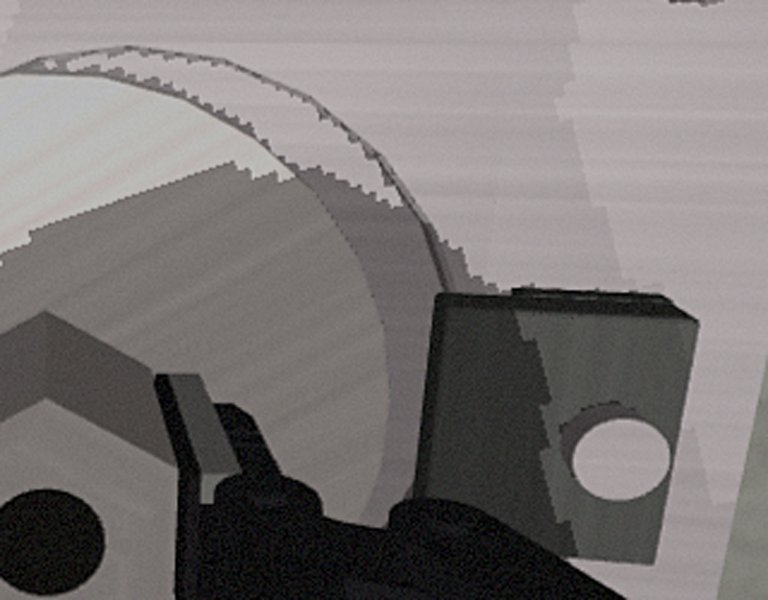

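The crop shows the disc's edge (385,400) clear of the lug end (430,390), and the bore rim lies where expected to within about 1 mm. Lowering and sliding in under the lug.

>>> {"method": "arm_command", "body": {"increments": [0,0,0,0.002,0.006,0.001,255,0,0,0,0.002,0.01,0.001,255,0,0,0,0.002,0.01,0.001,255,0,0,0,0.006,0.01,0.001,255,0,0,0,0.01,0.0095,0.001,255,0,0,0,0.011,0.0093,0.001,255]}}

```text
clock: 6.2
position: [508.1, -163.2, 76.5]
ee_rot: [-0.181, -0.683, 0.705, 0.06]
contact_force: [-0.9, -0.2, -3.3]
gripper_width: 35.3
```

```bash
python3 - <<'E'
from h import *
st();where()
P(-55,1,10);P(-59,1,10);P(-60,1,10)
E
```

```text
6.2 [ 508.1 -163.2   76.5] F [-0.9 -0.2 -3.3] T [ 0.23  0.54 -0.  ] w 35.3
disc c [ 3.75 -0.26 11.56] n [-0.173  0.     0.985] th 9.96 x0 -55.35 z0 1.18
F plate [-0.7 -0.5 -3.3]
(-55, 1, 10) {} -> [-0.0001, 0.0023, 0.0006, -0.0003, 0.0002, -0.0003] tcp [ 508.5 -163.    76.3]
(-59, 1, 10) {} -> [-0.0001, 0.0023, 0.0006, 0.0037, -0.0005, -0.0003] tcp [ 504.7 -161.7   76.3]
(-60, 1, 10) {} -> [-0.0001, 0.0023, 0.0006, 0.0046, -0.0007, -0.0003] tcp [ 503.8 -161.3   76.3]
```

>>> {"method": "arm_command", "body": {"increments": [0,0,0,0.002,-0.0002,0,255,0,0,0,0.0037,-0.0005,0,255,0,0,0,0.0037,-0.0005,0,255]}}

```text
clock: 6.58
position: [504.4, -161.9, 76.4]
ee_rot: [-0.181, -0.683, 0.705, 0.06]
contact_force: [0.8, 0.6, -3.1]
gripper_width: 35.2
```

```bash
python3 - <<'E'
from h import *
st();where()
for a in ((-59.2,.5,7),(-59.5,.5,4),(-59.8,.5,2),(-60,.5,0)):P(*a)
E
```

```text
6.58 [ 504.4 -161.9   76.4] F [ 0.8  0.6 -3.1] T [0.16 0.5  0.05] w 35.2
disc c [-0.13 -0.28 11.44] n [-0.173  0.     0.985] th 9.96 x0 -59.22 z0 1.06
F plate [ 0.5  0.8 -3.1]
(-59.2, 0.5, 7) {} -> [-0.0001, 0.0023, -0.0517, -0.0019, 0.0037, -0.0003] tcp [ 506.9 -162.5   73.1]
(-59.5, 0.5, 4) {} -> [-0.0002, 0.0023, -0.104, -0.0034, 0.0069, -0.0003] tcp [ 508.8 -163.1   70.2]
(-59.8, 0.5, 2) {} -> [-0.0003, 0.0023, -0.1389, -0.0042, 0.0091, -0.0003] tcp [ 509.9 -163.6   68.2]
(-60, 0.5, 0) {} -> [-0.0003, 0.0023, -0.1738, -0.0051, 0.0113, -0.0003] tcp [ 511.1 -164.    66.1]
```

>>> {"method": "arm_command", "body": {"increments": [0,0,0,0.0007,0,0,255,0,0,0,0.0014,0,0,255,0,0,0,0.0014,0,0,255]}}

```text
clock: 6.95
position: [503.2, -161.4, 76.1]
ee_rot: [-0.181, -0.683, 0.705, 0.06]
contact_force: [0.4, 0.5, -3.3]
gripper_width: 35.0
```

```bash
python3 - <<'E'
from h import *
st();where()
E
```

```text
6.95 [ 503.2 -161.4   76.1] F [ 0.4  0.5 -3.3] T [0.18 0.51 0.02] w 35.0
disc c [-1.46 -0.27 11.21] n [-0.173  0.     0.985] th 9.97 x0 -60.56 z0 0.82
F plate [ 0.2  0.6 -3.3]
```

>>> {"method": "arm_command", "body": {"increments": [0,0,0,0.0007,0,0,255,0,0,0,0.0014,0,0,255,0,0,0,0.0014,0,0,255]}}

```text
clock: 7.32
position: [502.9, -161.0, 76.3]
ee_rot: [-0.181, -0.684, 0.705, 0.059]
contact_force: [3.0, -2.2, -4.3]
gripper_width: 35.2
```

```bash
python3 - <<'E'
from h import *
st();where()
d=shot('wrist','w6.png');np.savez('w6.npz',**d)
E
```

```text
7.33 [ 502.9 -161.    76.3] F [ 3.  -2.2 -4.3] T [-0.56 -0.27  0.07] w 35.2
disc c [-1.81  0.04 11.41] n [-0.175 -0.001  0.985] th 10.09 x0 -60.88 z0 0.91
F plate [ 3.6 -1.  -4.3]
```

View pics/w6.png

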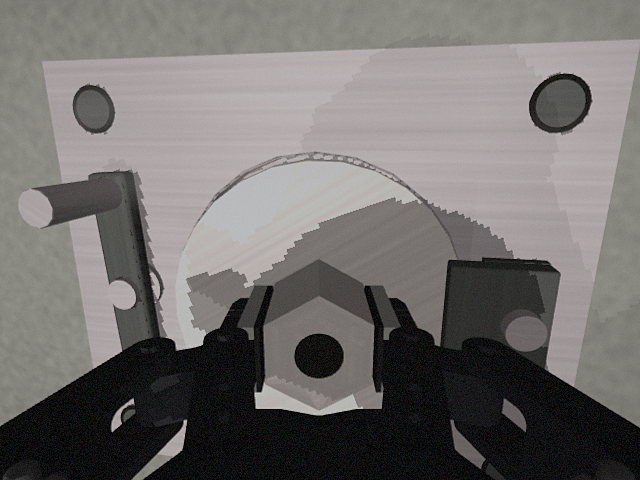

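The disc's edge is under the lug: the lug end at (445,330) covers the rim, with light wall contact at about 3.6 N. I'll back off 1 mm and level in steps.

```bash
python3 - <<'E'
from h import *
for a in ((-59.9,1,10),(-60.1,.8,7),(-60.3,.8,5),(-60.5,.8,3)):P(*a)
E
```

```text
(-59.9, 1, 10) {} -> [0.0006, 0.0027, -0.0015, -0.001, 0.0002, -0.0] tcp [ 503.9 -161.4   76.3]
(-60.1, 0.8, 7) {} -> [0.0005, 0.0028, -0.0539, -0.0028, 0.0035, 0.0] tcp [ 506.  -162.1   73.4]
(-60.3, 0.8, 5) {} -> [0.0005, 0.0028, -0.0888, -0.0038, 0.0056, 0.0] tcp [ 507.3 -162.6   71.4]
(-60.5, 0.8, 3) {} -> [0.0005, 0.0028, -0.1237, -0.0048, 0.0078, 0.0] tcp [ 508.6 -163.1   69.5]
```

>>> {"method": "arm_command", "body": {"increments": [0,0.003,0,-0.001,0,0,255,0,0.003,-0.054,-0.0028,0.0035,0,255,0,0.003,-0.089,-0.0038,0.0056,0,255,0,0.003,-0.089,-0.0038,0.0056,0,255,0,0.003,-0.106,-0.0043,0.0067,0,255,0,0.003,-0.124,-0.0048,0.0078,0,255,0,0.003,-0.124,-0.0048,0.0078,0,255]}}

```text
clock: 8.25
position: [508.8, -163.1, 69.4]
ee_rot: [-0.14, -0.693, 0.699, 0.104]
contact_force: [-0.7, 0.5, -3.9]
gripper_width: 35.0
```

```bash
python3 - <<'E'
from h import *
st();where()
d=shot('wrist','w7.png');np.savez('w7.npz',**d)
for a in ((-60.5,.8,1),(-60.6,.5,0),(-60.6,0,0)):P(*a)
E
```

```text
8.25 [ 508.8 -163.1   69.4] F [-0.7  0.5 -3.9] T [0.04 0.11 0.02] w 35.0
disc c [-0.38  0.07  3.9 ] n [-0.052 -0.001  0.999] th 2.97 x0 -60.3 z0 0.79
F plate [-0.8  0.2 -3.9]
(-60.5, 0.8, 1) {} -> [0.0005, -0.0004, -0.0344, -0.0013, 0.0021, -0.0] tcp [ 510.  -163.6   67.4]
(-60.6, 0.5, 0) {} -> [0.0005, -0.0004, -0.0519, -0.0019, 0.0034, -0.0] tcp [ 510.5 -163.8   66.1]
(-60.6, 0, 0) {} -> [0.0005, -0.0004, -0.0519, -0.0019, 0.0039, -0.0] tcp [ 510.5 -163.8   65.6]
```

View pics/w7.png

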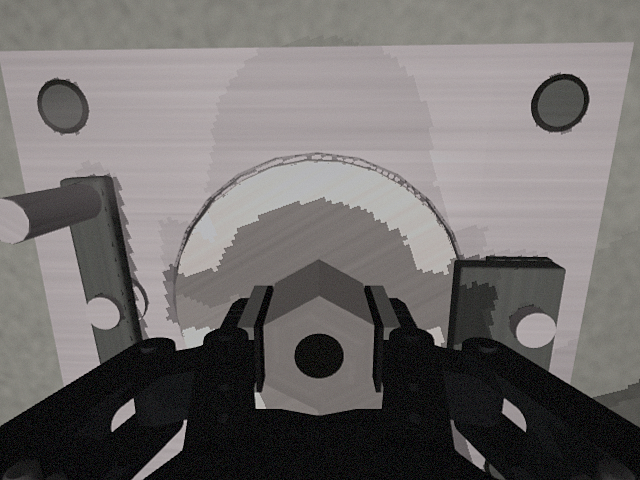

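No contact forces, and an even gap shows round the disc in the bore (176–460 px). Levelling fully and seating.

>>> {"method": "arm_command", "body": {"increments": [0,0,-0.034,-0.0013,0.0021,0,255,0,0,-0.052,-0.0019,0.0034,0,255,0,0,-0.052,-0.0019,0.0039,0,255,0,0,-0.052,-0.0019,0.0044,0,255,0,0,-0.052,-0.0019,0.0044,0,255]}}

```text
clock: 8.93
position: [511.0, -163.8, 65.8]
ee_rot: [0.122, 0.697, -0.696, -0.121]
contact_force: [1.0, 0.0, 1.5]
gripper_width: 35.0
```

```bash
python3 - <<'E'
from h import *
st();where()
P(-60.6,-.5,0)
E
```

```text
8.93 [ 511.  -163.8   65.8] F [1.  0.  1.5] T [ 0.2   0.1  -0.06] w 35.0
disc c [-0.06  0.14  0.2 ] n [-0.001 -0.001  1.   ] th 0.08 x0 -60.06 z0 0.12
F plate [1.  0.3 1.5]
(-60.6, -0.5, 0) {} -> [0.0006, 0.0001, -0.0014, 0.0005, 0.0007, 0.0001] tcp [ 510.5 -163.8   65.1]
```

>>> {"method": "arm_command", "body": {"increments": [0,0,0,0,0.001,0,255,0,0,0,0,0.002,0,255,0,0,0,0,0.002,0,255]}}

```text
clock: 9.3
position: [511.1, -163.8, 65.6]
ee_rot: [-0.122, -0.697, 0.697, 0.121]
contact_force: [-1.4, 2.5, 11.2]
gripper_width: 35.3
```

```bash
python3 - <<'E'
from h import *
st();where()
E
```

```text
9.3 [ 511.1 -163.8   65.6] F [-1.4  2.5 11.2] T [ 0.8   1.43 -0.15] w 35.3
disc c [0.02 0.19 0.04] n [-0.002 -0.     1.   ] th 0.1 x0 -59.98 z0 -0.06
F plate [-2.2  1.8 11.2]
```

Solid floor contact (+11 N, z within 0.1 mm, tilt 0.1°). I'll open only partly, since the lug is close, and rise.

>>> {"method": "arm_command", "body": {"increments": [0,0,0,0,0,0,95,0,0,0,0,0,0,95,0,0,0,0,0,0,95,0,0,0,0,-0.03,0,95,0,0,0,0,-0.08,0,95,0,0,0,0,-0.14,0,95,0,0,0,0,-0.14,0,255]}}

```text
clock: 10.18
position: [513.8, -164.1, 210.9]
ee_rot: [0.126, 0.697, -0.696, -0.116]
contact_force: [0.4, 0.2, -0.8]
gripper_width: 36.2
```

```bash
python3 - <<'E'
from h import *
st()
d=shot('wrist','w8.png');np.savez('w8.npz',**d)
w=cloud(d);Rp=R.from_euler('z',PY,degrees=True);q=Rp.inv().apply((w-SEAT).reshape(-1,3)).reshape(w.shape);r=np.hypot(q[...,0],q[...,1])
k=(r>26)&(r<56)&(abs(q[...,2]-10)<8)&(q[...,1]<10)
A=np.c_[q[k][:,:2],np.ones(k.sum())];c=np.linalg.lstsq(A,q[k][:,2],rcond=None)[0];print('flange plane',c,k.sum())
k=(r>66)&(r<98)&(abs(q[...,2]-10)<4)&(q[...,1]<0);print('plate z',np.median(q[k][:,2]))
E
```

```text
10.18 [ 513.8 -164.1  210.9] F [ 0.4  0.2 -0.8] T [-0.   -0.01  0.06] w 36.2
flange plane [-3.43774347e-05  2.75154580e-03  1.01309095e+01] 7709
plate z 10.001167689723568
```

View pics/w8.png

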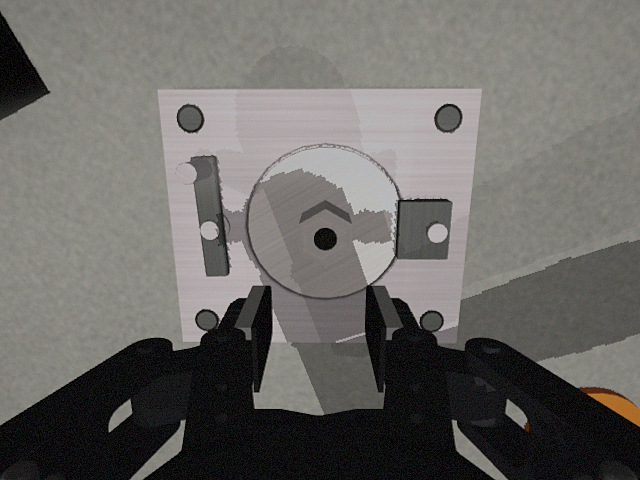

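The disc is seated flush (flange plane 10.13 mm against the plate's 10.00 mm, slope <0.003). The keeper pin is at (188,173) and the keeper is still open. Next I'll cage the pin between the fingers and swing it.

```bash
cat >> h.py <<'E'
def K(phi,z,lead=0.,rad=45.,yaw=None):
    Rp=R.from_euler('z',PY,degrees=True)
    a=np.radians(phi); c=np.array([86,.5,0])+[rad*np.sin(a),-rad*np.cos(a),0]+lead*np.array([np.cos(a),np.sin(a),0])
    p=SEAT*[1,1,0]+Rp.apply(c)+[0,0,z]
    tR=down(180+PY+(phi if yaw is None else yaw)); r,t=inc(p,tR)
    print(phi,z,'->',np.r_[r,t].round(4).tolist(),'tcp',p.round(1))
E
python3 - <<'E'
from h import *
K(2,130);K(2,86)
d=dict(np.load('w8.npz'));Rp=R.from_euler('z',PY,degrees=True)
q=onplane(d,[[188,173]],83)[0];print('pin plate',Rp.inv().apply(np.r_[q,26]-SEAT))
E
```

```text
2 130 -> [0.0019, -0.0343, -0.0067, -0.0869, 0.0782, 0.0424] tcp [ 579.8 -233.   130. ]
2 86 -> [0.0019, -0.0343, -0.0067, -0.0866, 0.1222, 0.0425] tcp [ 579.8 -233.    86. ]
pin plate [ 86.73825486 -44.594502     0.        ]
```

>>> {"method": "arm_command", "body": {"increments": [0,-0.034,-0.007,-0.05,0.02,0.025,160,0,-0.034,-0.007,-0.087,0.06,0.042,160,0,-0.034,-0.007,-0.087,0.078,0.042,160,0,-0.034,-0.007,-0.087,0.078,0.042,160,0,-0.034,-0.007,-0.087,0.078,0.042,160]}}

```text
clock: 10.85
position: [580.0, -232.6, 130.3]
ee_rot: [0.109, 0.699, -0.698, -0.109]
contact_force: [0.4, -0.3, -0.2]
gripper_width: 31.8
```

```bash
python3 - <<'E'
from h import *
st()
d=shot('wrist','w9.png');np.savez('w9.npz',**d)
K(2,86)
E
```

```text
10.85 [ 580.  -232.6  130.3] F [ 0.4 -0.3 -0.2] T [ 0.02 -0.05  0.01] w 31.8
2 86 -> [0.0019, 0.0004, -0.0009, 0.0003, 0.045, 0.0007] tcp [ 579.8 -233.    86. ]
```

View pics/w9.png

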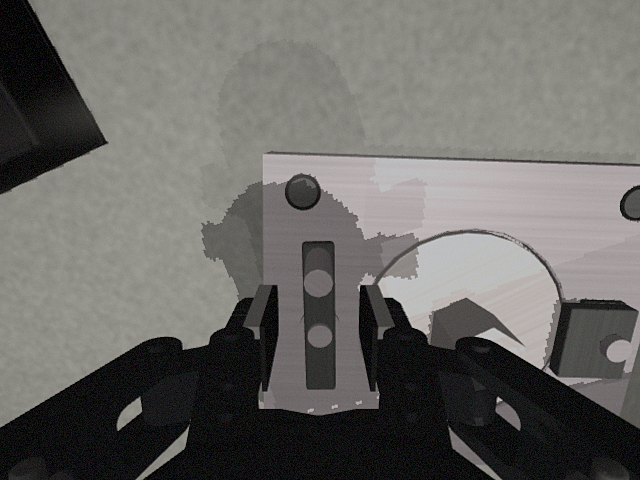

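The pin top at (319,283) and the pivot at (319,336) are centred between the jaws. Descending over the pin.

>>> {"method": "arm_command", "body": {"increments": [0,0,0,0,0.03,0.001,160,0,0,0,0,0.045,0.001,160,0,0,0,0,0.045,0.001,160]}}

```text
clock: 11.28
position: [579.5, -233.1, 85.6]
ee_rot: [0.109, 0.699, -0.698, -0.109]
contact_force: [0.4, -0.7, 0.2]
gripper_width: 31.9
```

```bash
python3 - <<'E'
from h import *
st()
d=shot('wrist','w10.png');np.savez('w10.npz',**d)
for a in (10,20,30,40,50,60,70,80,90):K(a,86)
E
```

```text
11.28 [ 579.5 -233.1   85.6] F [ 0.4 -0.7  0.2] T [ 0.02 -0.01  0.01] w 31.9
10 86 -> [0.0015, -0.1387, -0.0015, -0.0057, 0.0005, -0.0006] tcp [ 585.9 -234.5   86. ]
20 86 -> [0.0014, -0.3133, -0.0016, -0.0134, 0.0005, -0.0024] tcp [ 593.7 -235.2   86. ]
30 86 -> [0.0012, -0.4878, -0.0017, -0.0206, 0.0005, -0.0055] tcp [ 601.6 -234.4   86. ]
40 86 -> [0.0011, -0.6623, -0.0018, -0.0272, 0.0006, -0.0097] tcp [ 609.1 -232.4   86. ]
50 86 -> [0.0009, -0.8369, -0.002, -0.0329, 0.0006, -0.0151] tcp [ 616.2 -229.1   86. ]
60 86 -> [0.0008, -1.0114, -0.0021, -0.0376, 0.0006, -0.0213] tcp [ 622.6 -224.5   86. ]
70 86 -> [0.0006, -1.1859, -0.0022, -0.0412, 0.0006, -0.0283] tcp [ 628.2 -219.    86. ]
80 86 -> [0.0004, -1.3605, -0.0022, -0.0435, 0.0006, -0.0358] tcp [ 632.6 -212.5   86. ]
90 86 -> [0.0002, -1.535, -0.0023, -0.0445, 0.0006, -0.0436] tcp [ 635.9 -205.4   86. ]
```

View pics/w10.png

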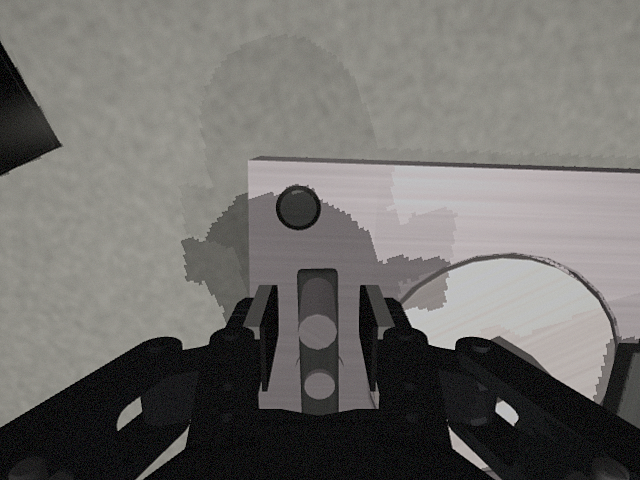

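The pin (318,331) stands between the pads with about 9 mm play on each side. Sweeping the quarter arc with the jaws turning with it.

>>> {"method": "arm_command", "body": {"increments": [0,-0.139,0,-0.006,0.0005,-0.0006,160,0,-0.313,0,-0.0134,0.0005,-0.0024,160,0,-0.488,0,-0.0206,0.0005,-0.0055,160,0,-0.662,0,-0.0272,0.0005,-0.0097,160,0,-0.837,0,-0.0329,0.0005,-0.015,160,0,-1.011,0,-0.0376,0.0005,-0.0213,160,0,-1.186,0,-0.0412,0.0005,-0.0283,160,0,-1.36,0,-0.0435,0.0005,-0.0358,160,0,-1.535,0,-0.0445,0.0005,-0.0436,160,0,-1.535,0,-0.0445,0.0005,-0.0436,160]}}

```text
clock: 12.58
position: [636.7, -205.2, 87.4]
ee_rot: [0.405, -0.578, 0.579, -0.408]
contact_force: [-0.0, 0.4, 0.2]
gripper_width: 31.5
```

```bash
python3 - <<'E'
from h import *
st()
d=shot('wrist','w11.png');np.savez('w11.npz',**d)
for l in (4,8,10,12):K(90,86,lead=l)
E
```

```text
12.57 [ 636.7 -205.2   87.4] F [-0.   0.4  0.2] T [0.01 0.01 0.02] w 31.5
90 86 -> [-0.0035, -0.0024, -0.0021, -0.0037, 0.0013, -0.0007] tcp [ 637.3 -201.6   86. ]
90 86 -> [-0.0035, -0.0024, -0.0021, -0.0077, 0.0013, -0.0007] tcp [ 638.6 -197.9   86. ]
90 86 -> [-0.0035, -0.0024, -0.0021, -0.0097, 0.0013, -0.0007] tcp [ 639.3 -196.    86. ]
90 86 -> [-0.0035, -0.0024, -0.0021, -0.0117, 0.0013, -0.0007] tcp [ 640.  -194.1   86. ]
```

View pics/w11.png

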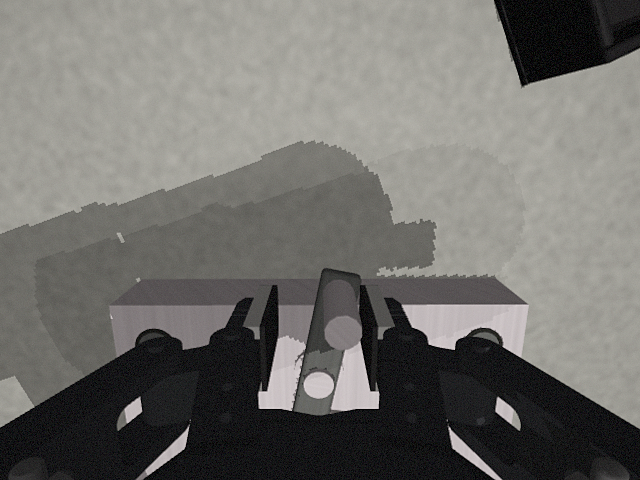

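The pin (342,332) rests against the trailing (right) pad and the keeper is about 11° short. Pushing on to the stop.

>>> {"method": "arm_command", "body": {"increments": [0,0,0,-0.003,0,0,160,0,0,0,-0.006,0,0,160,0,0,0,-0.009,0,0,160,0,0,0,-0.01,0,0,160,0,0,0,-0.01,0,0,160]}}

```text
clock: 13.25
position: [640.4, -196.6, 87.8]
ee_rot: [0.405, -0.578, 0.58, -0.407]
contact_force: [0.3, -4.2, 0.9]
gripper_width: 32.0
```

```bash
python3 - <<'E'
from h import *
st();where()
d=shot('wrist','w12.png')
E
```

```text
13.25 [ 640.4 -196.6   87.8] F [ 0.3 -4.2  0.9] T [-1.3  -0.15  0.02] w 32.0
disc c [129.61  10.91  22.15] n [-0.005 -0.001  1.   ] th 0.26 x0 69.61 z0 21.87
F plate [ 1.7 -3.9  0.9]
```

View pics/w12.png

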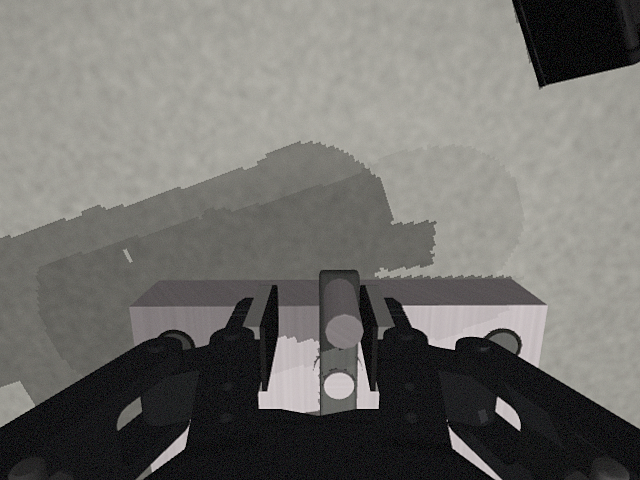

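The keeper bar now lies vertically in view (339, 270–410), so it is near or at the stop. One more push to confirm by force.

>>> {"method": "arm_command", "body": {"increments": [0,0,0,-0.001,0,0,160,0,0,0,-0.002,0,0,160,0,0,0,-0.002,0,0,160]}}

```text
clock: 13.68
position: [640.5, -196.3, 87.8]
ee_rot: [0.405, -0.578, 0.58, -0.406]
contact_force: [-0.3, -8.0, 0.5]
gripper_width: 31.7
```

```bash
python3 - <<'E'
from h import *
st();where()
E
```

```text
13.68 [ 640.5 -196.3   87.8] F [-0.3 -8.   0.5] T [-2.52  0.11  0.08] w 31.7
disc c [129.59  11.1   22.17] n [-0.004  0.001  1.   ] th 0.23 x0 69.59 z0 21.93
F plate [ 2.4 -7.6  0.5]
```

At the stop: 8 N with no further travel. I'll ease off into the middle of the gap, rise, and look.

>>> {"method": "arm_command", "body": {"increments": [0,0,0,0.004,0,0,160,0,0,0,0.006,0,0,160,0,0,0,0.007,-0.02,0,160,0,0,0,0.007,-0.07,0,160,0,0.15,0,0.007,-0.13,-0.02,160,0,0.15,0,0.007,-0.15,-0.06,160,0,0.15,0,0.007,-0.15,-0.1,160,0,0.15,0,0.007,-0.15,-0.1,160]}}

```text
clock: 14.68
position: [541.2, -167.2, 238.2]
ee_rot: [0.361, -0.607, 0.608, -0.363]
contact_force: [1.3, -0.7, 0.4]
gripper_width: 31.8
```

```bash
python3 - <<'E'
from h import *
st()
d=shot('wrist','w13.png');np.savez('w13.npz',**d)
t=shot('top','t13.png');np.savez('t13.npz',**t)
w=cloud(d);Rp=R.from_euler('z',PY,degrees=True);q=Rp.inv().apply((w-SEAT).reshape(-1,3)).reshape(w.shape);r=np.hypot(q[...,0],q[...,1])
k=(r>26)&(r<46)&(abs(q[...,2]-10)<8)
A=np.c_[q[k][:,:2],np.ones(k.sum())];print('flange plane',np.linalg.lstsq(A,q[k][:,2],rcond=None)[0],k.sum())
k=(r>66)&(r<98)&(abs(q[...,2]-10)<4);print('plate z',np.median(q[k][:,2]))
k=(q[...,2]>50)&(q[...,2]<62)&(abs(q[...,0]-131)<20)&(abs(q[...,1])<40);print('pin',q[k].mean(0),k.sum())
k=(q[...,2]>18)&(q[...,2]<24)&(q[...,0]>35)&(q[...,0]<125)&(abs(q[...,1])<50);print('bar',k.sum(),q[k][:,0].min(),cv2.fitLine(q[k][:,:2].astype(np.float32),cv2.DIST_L2,0,.01,.01).ravel())
a=dict(np.load('top0.npz'))['image'].astype(int);df=np.abs(a-t['image']).max(2)
for n,(u,v) in dict(small=(136,264),green=(245,163),orange=(221,321),purple=(153,342),hammer=(180,130),can=(490,327)).items(): print(n,(df[v-20:v+20,u-20:u+20]>50).mean())
E
```

```text
14.68 [ 541.2 -167.2  238.2] F [ 1.3 -0.7  0.4] T [-0.   -0.06 -0.  ] w 31.8
flange plane [3.04750365e-04 9.56390110e-04 9.95724045e+00] 5498
plate z 9.96010789529373
pin [130.28696486   0.51357612  56.72533485] 379
bar 2185 47.801258589679755 [9.9999696e-01 2.4622330e-03 8.7725578e+01 3.9947599e-01]
small 0.0
green 0.0
orange 0.165
purple 0.0
hammer 0.0
can 0.085625
```

View pics/w13.png

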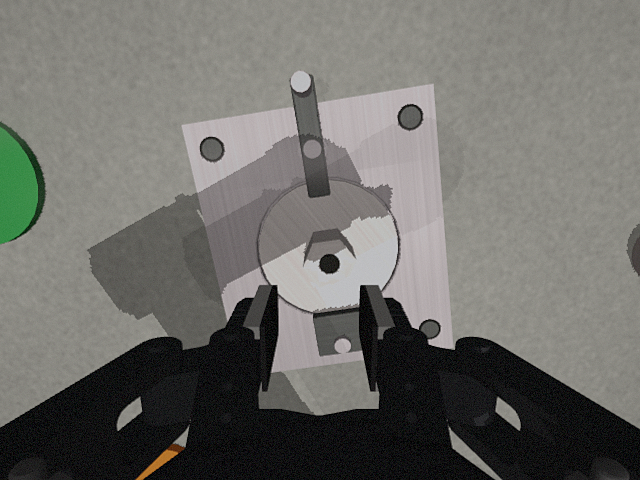

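View pics/t13.png

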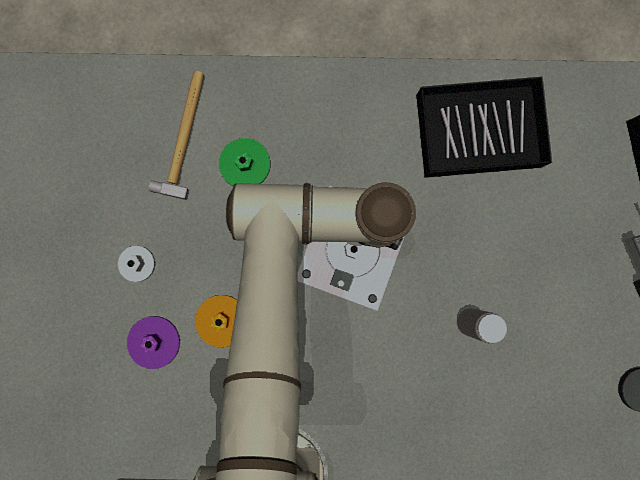

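The wrist view shows the keeper bar (301,80)→(318,195) with its tip over the flange edge, and the disc flush in the bore around (329,250) with the lug at (338,330). The top view shows the bystanders and look-alikes where they were. The pixel changes at orange and the can come from the arm covering orange and from shadow near the can. The arm touches nothing, so I'm handing in.

```bash
python3 -c "
from bench import workorder,monitor
print(monitor.read_state()['contact_force']);print(workorder.job_done())"
```

```text
[ 0.88588188 -0.24757694  0.93097056]
the job is handed in; nothing more can be done
None
```

The large plain disc is seated in the counterbore, hub up, and the keeper is swung over its flange. I handed the job in at about 14.7 s of the 51 s allowed; the hand-in reported no verdict.

**What I did:** I gripped the disc by its hub flats, tilted it 10° and slid its edge under the lug until it touched the bore wall. I then backed off 1 mm, levelled it and pressed it to the floor at about 11 N. After letting go, I swung the keeper by its pin to its stop, where 8 N gave no further travel, and withdrew clear.

**Last checks:**
- **Disc:** the flange top measured 9.96 mm above the bore floor, the same as the plate's top at 9.96 mm, with a slope under 0.001.
- **Keeper:** the bar is within about 0.15° of the plate's -x direction. Its tip is at x ≈ 48 mm, which is 12 mm over the flange.
- **Bystanders and look-alikes:** the small disc, can, hammer and coloured discs look unmoved. In the final image the arm partly covered the orange disc and a shadow had shifted near the can, so I judged those two by eye only.

**Disagreement along the way:** position estimates for the bore differed by 1–2 mm between views. Touching the bore wall settled it, showing the bore about 0.6 mm from my working estimate.

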